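# Open the child-safe cleaner jug

## Task

Open the square cleaner jug that is clamped in the steel bracket on the counter: press its push-and-turn safety cap down against the spring, keep it pressed while you twist it anticlockwise (seen from above) until it is free, then lift it off. Finish while still holding the cap: upright, still and centred above the jug's mouth, its lower rim about 7 cm above the mouth. Do not let go of it at the end, and leave the round bottle, the scoop and the carton where they stand.

Things in the scene. Friction and masses are not known exactly. Their poses are not given: they have to be found in the camera images.
- jug: Fixed white square-shouldered cleaner jug, 90 x 126 mm, shoulder 110 mm high, in a shallow steel bracket (100 x 136 mm, feet 70 mm out along x); it cannot move or turn. A narrow neck rises from its middle; a small carrying loop on its +y side reaches 126 mm up. Origin: centre of the underside; z up; longer side along its y. Stands on the left or the right, at a small yaw.
- mouth (a point): Centre of the top edge of the jug's neck (28 mm in diameter, two outward lugs lower down), 153 mm above the counter, on the jug's vertical axis. Hidden under the cap until it is lifted.
- cap: Loose round grey ribbed safety cap on the jug, 50 mm in diameter, 46 mm high, about 40 g, open underneath. Origin: centre of its lower rim; z up. Closed, its rim is 133 mm and its top 179 mm above the counter. Two lugs inside its rim (at its +x and -x) are caught behind lugs on the neck. Its rim must rise 20 mm from closed to be level with the mouth. About 2 mm of sideways play on the neck.
- seal (a joint): Spring-loaded seal (23 mm disc) in the jug's mouth that bears up against the inside of the cap. 0 m = cap closed, positive = pressed down, -0.004 = sprung out, cap off. The spring pushes with about 5 N at 0 and 10 N at 0.008. The cap can turn only while it is pressed down at least 6 mm (8 is good; it bottoms at 11 mm).
- flask: Bystander: loose round white bottle, 72 mm in diameter, 165 mm high, with an ordinary narrow cap. Origin: centre of the underside. Leave it alone.
- scoop: Bystander: loose white measuring cup, 68 mm in diameter, 55 mm high. Origin: centre of the underside. Leave it alone.
- carton: Bystander: loose brown carton, 50 x 90 x 70 mm high. Origin: centre of the underside. Leave it alone.
- cap_grip (a point): Point on the cap's axis 38 mm above its rim (171 mm above the counter when closed): middle of its solid upper 14 mm, to be gripped from above in any direction across. Once the cap has turned 52 to 128 degrees anticlockwise seen from above (80 is good), its lugs are free and it lifts straight off; it need not be pressed any longer then. Clockwise it is blocked.

How it is judged:
By the outcome, as a careful person would: the job done as asked, in the order asked, and still so for the second after the job is handed in, while the arm keeps its last pose, push and grip.
It also fails if it takes over 34 s, if anything falls off the work surface, if the arm or the gripper's body presses on something with over 40 N, if the wrist force passes 120 N, or if a joint passes its speed limit or range.

## Robot

A 7-joint arm with a two-finger parallel gripper is mounted at the origin on the work surface. World frame = base frame: x ahead of the robot, y to its left, z up, the work surface at z = 0. Lengths are in m, angles in rad, forces in N, time in s.
With the tool pointing down it reaches from about 0.35 to 0.9 m from the base axis. Payload 8.1 kg.
Tool frame: the origin (TCP) lies between the finger pads; the fingertips stand 19 mm ahead of it and the grasp point (between the pads) is the TCP; x points along the fingers, z is the direction in which the jaws open and shut, and the axes are right-handed (so a half turn about x gives the same grasp; the last joint's range is limited). The gripper opens to 85 mm and grips with 20 to 120 N. Pads are 22 mm wide; open, the fingers measure 114 mm over their backs; the gripper's body (76 mm by 85 mm) begins 54 mm behind the grasp point. The pads swing forward as they close: fully open they stand 13 mm farther back than shut.
Start: joints at [-0.103, 0.434, 0.025, 1.573, -0.012, 1.134, -0.075], TCP at [0.625, -0, 0.25] pointing down, gripper open.
Joint ranges: [-2.62, 2.62], [-0.44, 2.09], [-1.27, 1.32], [0.08, 2.57], [-1.32, 4.46], [0.12, 2], [-2.74, 2.74]. Speed limits (rad/s): [2.22, 2.22, 3.01, 3.01, 3.14, 3.14, 3.14].

## Interface

Orientations are given as a 3x3 rotation matrix whose columns are the frame's x, y, z axes.
In Python, from plant import env gives the robot as it stands. Calls block until the motion is done:
- env.goto(position, orientation): joint-space move of the TCP to a pose.
- env.movel(position, feed=0.15, attitude=None, f_stop=None): straight line of the TCP; attitude=None keeps the orientation; feed is the mean speed in m/s. With f_stop (N) it stops when the force on the tool has changed by that much, and returns True; else False.
- env.move_joints(angles): joint-space move.
- env.set_gripper(opening, effort=None): opening from 0.0 (shut) to 1.0 (fully open); effort is the grip in N (None keeps the last); returns when the fingers have stopped.
- env.hold(seconds).
- env.solve_ik(position, orientation): joint angles nearest the present ones, or None.
- env.state(): the state.
- env.grab_frame(name): name is "scene" or "side" or "wrist"; returns the picture (400x640x3 uint8, blue, green, red); there is no depth.
- env.camera_info(name): a dict with "mtx" (3x3 intrinsics, pixels), "R" (3x3) and "t" (3): a world point X has camera coordinates R X + t. Camera axes: x right, y down, z forward; pixel columns grow to the right and rows downward; lengths in m; the calibration is good to about 2 mm. A picture is of the moment at which its call begins: read the wrist's pose just before it. camera_info takes no time and is no camera call; for the wrist camera it gives the pose at the moment of the call.
A pose or a line that the arm cannot do raises env.Unreachable and nothing moves.
- env.sign_off(): hands the job in, once; it reports no verdict.
The state is a dict: "time_s": time; "joint_positions": joint angles; "dq": joint speeds; "joint_torque": joint torques, N m; "eef_pos": TCP position; "eef_rot": TCP orientation; "contact_force": force on the tool from outside, world axes, zero at the start; "ft_torque": the same for the moment, N m; "gripper_width": opening from 0.0 (shut) to 1.0 (fully open).
Only numpy, scipy, OpenCV 4.12 (cv2) and the standard library are available. Lean on these libraries where they do the work, as an engineer would, in place of code of your own. Each camera call takes 0.05 s, during which the arm holds its last target.

## Working session

There is one attempt and no reset: what is moved stays moved. The work goes in short steps, each a Python script; the robot and the scene stay as the last script left them, time stands still between calls to the robot, and variables do not carry over. Pictures are saved under pics/ and viewed, and the job is handed in when it is done.

```bash
ls; mkdir -p pics
python3 - <<'E'
from plant import env
import cv2,numpy as np
for n in ["scene","side","wrist"]:
    i=env.camera_info(n); print(n,np.round(i["mtx"],1).tolist(),np.round(-i["R"].T@i["t"],3))
    cv2.imwrite(f"pics/{n}0.png",env.grab_frame(n))
s=env.state();print(s["time_s"],s["eef_pos"],np.round(s["eef_rot"],3).tolist(),s["contact_force"])
E
```

```text
pics
scene [[506.4, 0.0, 320.2], [0.0, 506.4, 196.6], [0.0, 0.0, 1.0]] [ 1.246 -0.04   0.888]
side [[511.6, 0.0, 320.9], [0.0, 511.6, 198.6], [0.0, 0.0, 1.0]] [0.217 0.706 0.589]
wrist [[293.2, 0.0, 321.3], [0.0, 293.2, 204.8], [0.0, 0.0, 1.0]] [0.624 0.075 0.374]
0.15 [ 6.24657273e-01 -3.93807864e-05  2.49727152e-01] [[-0.001, 0.0, 1.0], [-0.0, 1.0, -0.0], [-1.0, -0.0, -0.001]] [-0.62315174 -0.32855895  0.10232129]
```

View pics/scene0.png

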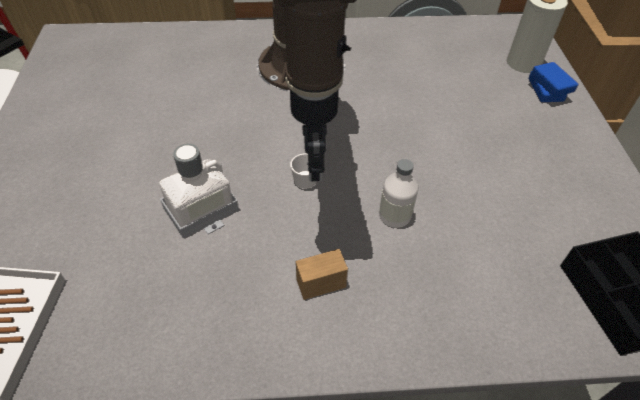

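View pics/side0.png

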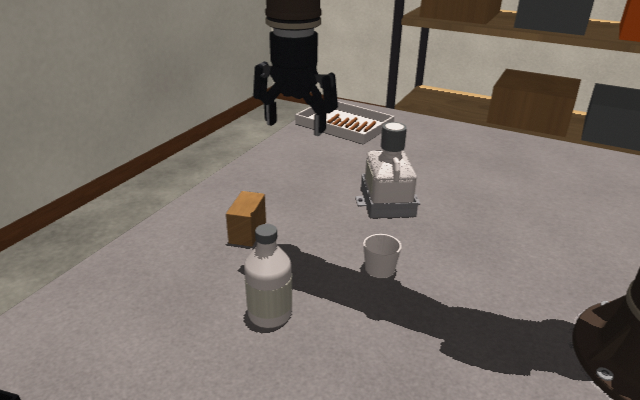

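View pics/wrist0.png

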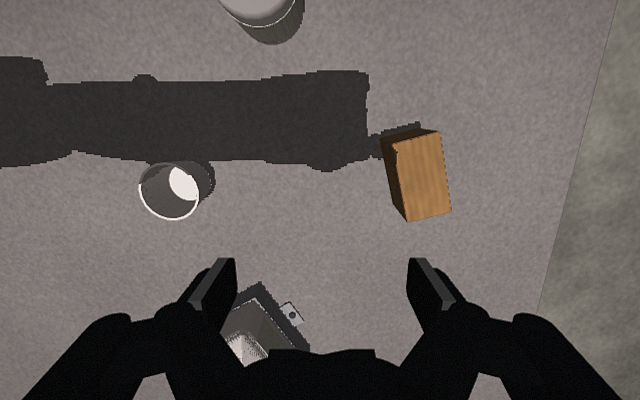

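The jug is on the robot's right (-y). Its cap shows near (188,160) in the scene view and near (394,137) in the side view. The path to it from the start pose looks clear. I'll enlarge the cap next.

Run:
```python
import cv2,numpy as np
a=cv2.imread("pics/scene0.png")[135:240,145:255];b=cv2.imread("pics/side0.png")[110:225,345:430]
f=lambda c,k:cv2.resize(c,None,fx=k,fy=k,interpolation=cv2.INTER_NEAREST)
a=f(a,4)[:, :];b=f(b,4)
h=max(a.shape[0],b.shape[0]);o=np.zeros((h,a.shape[1]+b.shape[1]+10,3),np.uint8);o[:a.shape[0],:a.shape[1]]=a;o[:b.shape[0],a.shape[1]+10:]=b
cv2.imwrite("pics/crop0.png",o);print(o.shape)
```

```text
(460, 790, 3)
```

View pics/crop0.png

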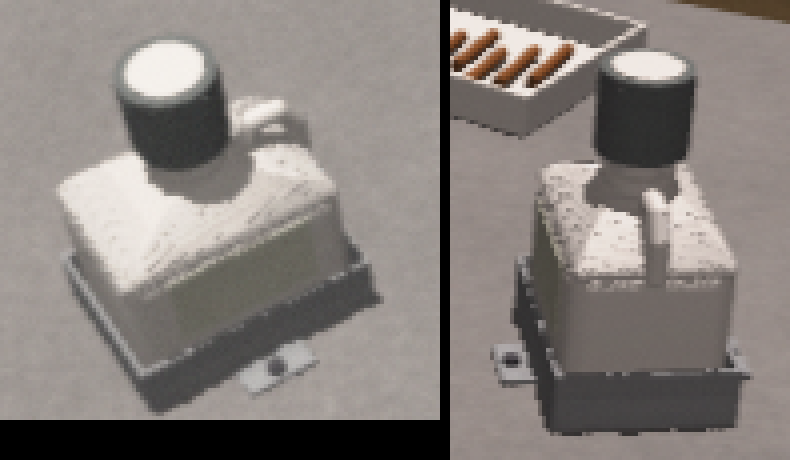

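The enlarged crop puts the centre of the cap's top at about (187.0,152.8) in scene and (393.8,127.2) in side. The lower front edge of the bracket runs from (185,238) to (239,211) in scene.

```bash
cat > h.py <<'E'
from plant import env
import cv2,numpy as np
def ray(n,p,info=None):
    i=info or env.camera_info(n); M,R,t=map(np.array,(i["mtx"],i["R"],i["t"]))
    d=R.T@np.linalg.inv(M)@np.array([p[0],p[1],1.]); return -R.T@t, d/np.linalg.norm(d)
def onz(n,p,z,info=None):
    o,d=ray(n,p,info); return o+d*(z-o[2])/d[2]
def tri(rs):
    A=0;b=0
    for o,d in rs:
        P=np.eye(3)-np.outer(d,d);A=A+P;b=b+P@o
    return np.linalg.solve(A,b)
def proj(n,X,info=None):
    i=info or env.camera_info(n); c=np.array(i["mtx"])@(np.array(i["R"])@X+np.array(i["t"]));return c[:2]/c[2]
def rot(a):  # tool down, jaw axis at yaw a
    z=np.array([np.cos(a),np.sin(a),0]);x=np.array([0,0,-1.]);return np.column_stack([x,np.cross(z,x),z])
E
python3 - <<'E'
from h import *
a,b=(187,152.8),(393.8,127.2)
print(onz("scene",a,.179),onz("side",b,.179),tri([ray("scene",a),ray("side",b)]))
p,q=onz("scene",(185,238),0),onz("scene",(239,211),0);print(p,q,np.linalg.norm(p-q),np.degrees(np.arctan2(*(q-p)[1::-1]))-90)
p=tri([ray("scene",a),ray("side",b)])
j=np.array(env.state()["joint_positions"])
for dy in np.arange(-180,181,30):
    e=env.solve_ik([p[0],p[1],.25],rot(np.radians(dy)));print(dy,None if e is None else np.round(e,2))
E
```

```text
[ 0.53263917 -0.2411657   0.179     ] [ 0.52571252 -0.23843835  0.179     ] [ 0.52803721 -0.24286602  0.17596197]
[ 0.60791134 -0.27053766  0.        ] [ 0.54074188 -0.15890063  0.        ] 0.13028645998712457 31.03436286347022
-180 [-0.21  0.43  0.78  1.73 -0.33  1.12 -2.47]
-150 [-0.13  0.41  0.66  1.72 -0.28  1.11 -2.  ]
-120 [-0.05  0.39  0.54  1.72 -0.22  1.1  -1.53]
-90 [ 0.03  0.38  0.43  1.71 -0.17  1.09 -1.06]
-60 [ 0.11  0.37  0.32  1.7  -0.13  1.09 -0.58]
-30 [ 0.19  0.36  0.2   1.7  -0.08  1.09 -0.11]
0 [ 0.28  0.36  0.09  1.69 -0.03  1.09  0.37]
30 [ 0.36  0.37 -0.02  1.68  0.01  1.09  0.85]
60 [ 0.43  0.37 -0.13  1.67  0.05  1.1   1.34]
90 [ 0.52  0.38 -0.24  1.67  0.1   1.11  1.82]
120 [ 0.6   0.39 -0.35  1.66  0.15  1.11  2.3 ]
150 [ 1.03  0.58 -1.06  1.62  0.53  1.25  2.49]
180 [-0.21  0.43  0.78  1.73 -0.33  1.12 -2.47]
```

The scene and side views disagree by about 7 mm in x. I'll refine with the wrist camera above the cap, with the jaws already at the starting grasp yaw.

Run:
```python
from h import *
import json
a=np.radians(-55);R=rot(a)
c=np.array([.529,-.240,0]); off=R[:,1]*.06
env.goto((c-off+[0,0,.26]).tolist(),R)
i=env.camera_info("wrist");f=env.grab_frame("wrist")
s=env.state();print(s["time_s"],s["eef_pos"])
cv2.imwrite("pics/wrist1.png",f);json.dump({k:np.array(v).tolist() for k,v in i.items()},open("w1.json","w"))
u=proj("wrist",np.array([.529,-.24,.179]),i);print(u)
x,y=map(int,u);x0=max(0,x-70);y0=max(0,y-70)
cv2.imwrite("pics/wrist1c.png",cv2.resize(f[y0:y0+140,x0:x0+140],None,fx=4,fy=4,interpolation=cv2.INTER_NEAREST));print(x0,y0)
```

```text
1.3833 [ 0.48130323 -0.27248918  0.25977849]
[322.08917787 139.38457856]
252 69
```

View pics/wrist1.png

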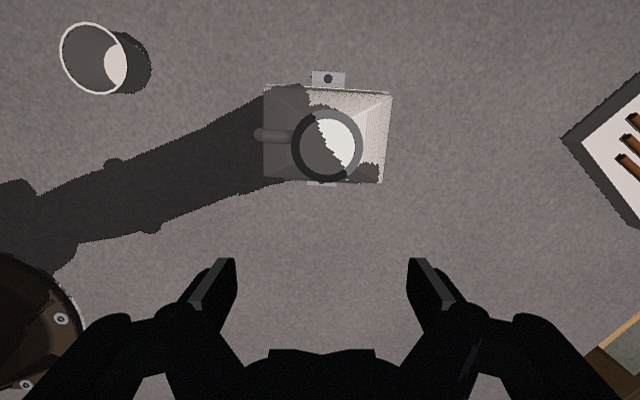

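View pics/wrist1c.png

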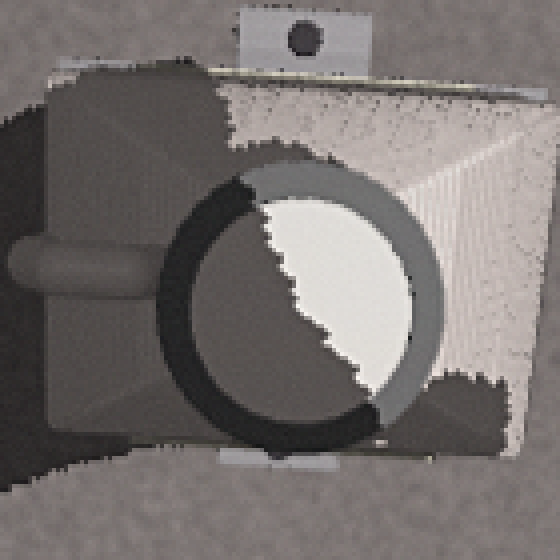

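The wrist view shows the cap's top circle centred at about (326.8,145.3), with an outer diameter of 72 px. The loop is on the image's left.

Run:
```python
from h import *
import json
i=json.load(open("w1.json"))
print(np.round(i["R"],3).tolist(), -np.array(i["R"]).T@i["t"])
for p in [(326.6,145),(326.8,146.5)]:
    print(onz("wrist",p,.179,i),tri([ray("wrist",p,i),ray("scene",(187,152.8)),ray("side",(393.8,127.2))]))
l,r=onz("wrist",(291,145),.179,i),onz("wrist",(363,145),.179,i);print(np.linalg.norm(l-r))
X=np.array([.5265,-.244,.179]);print(proj("scene",X),proj("side",X))
```

```text
[[0.576, -0.817, -0.001], [-0.78, -0.55, 0.3], [-0.245, -0.172, -0.954]] [ 0.54305927 -0.22962198  0.38463765]
[ 0.52769209 -0.24473973  0.179     ] [ 0.52779188 -0.24389174  0.17562181]
[ 0.52693942 -0.2454466   0.179     ] [ 0.52746762 -0.24423914  0.17546577]
0.04974773210952301
[185.85435711 150.62075237] [394.37330642 126.20819196]
```

The cap axis is at (0.5276, -0.2442). The measured diameter is 49.7 mm, which matches the stated 50. The triangulated height is 175.5 mm against the expected 179, which is within calibration error. Next I'll approach and grip.

Run:
```python
from h import *
a=np.radians(-55);R=rot(a)
env.goto([.5276,-.2442,.235],R)
print(env.movel([.5276,-.2442,.171],feed=.08,f_stop=12))
s=env.state();print(s["time_s"],s["eef_pos"],s["contact_force"])
env.set_gripper(0.0,70)
s=env.state();print(s["time_s"],s["eef_pos"],s["contact_force"],s["ft_torque"],s["gripper_width"])
f=env.grab_frame("scene")[90:240,100:300];g=env.grab_frame("side")[50:200,300:500]
cv2.imwrite("pics/grip.png",cv2.resize(np.hstack([f,g]),None,fx=2,fy=2,interpolation=cv2.INTER_CUBIC))
```

```text
False
2.6917 [ 0.52790276 -0.24442202  0.17147876] [0.24133991 0.32435962 0.80580235]
3.125 [ 0.52778172 -0.24426958  0.17147797] [-0.69512704  1.17193753  3.6729822 ] [ 0.06053923  0.24093441 -0.04953993] 0.5637552739486086
```

View pics/grip.png

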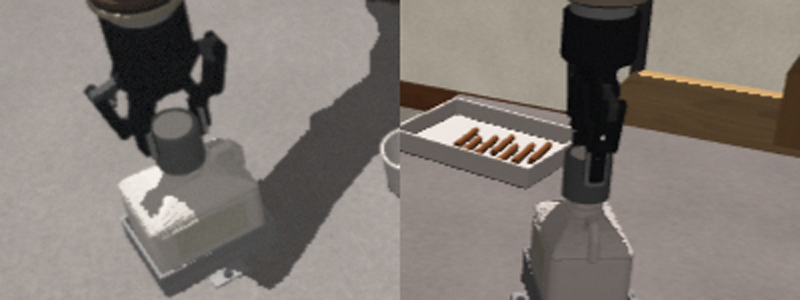

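The jaws closed at 48 mm, with the pads on the cap's upper part and small side forces. Next I'll press down.

Run:
```python
from h import *
p=np.array(env.state()["eef_pos"])
for dz in (.004,.0085):
    r=env.movel([.5278,-.2443,.1714-dz],feed=.02,f_stop=35)
    env.hold(.1);s=env.state();print(r,s["time_s"],s["eef_pos"],np.round(s["contact_force"],1),np.round(s["ft_torque"],2),s["gripper_width"])
```

```text
False 3.6583 [ 0.52781133 -0.24425993  0.16762607] [-2.3  1.2  6.4] [ 0.24  0.35 -0.04] 0.5635855585218981
False 4.1333 [ 0.52782198 -0.24427433  0.16336852] [-2.3  1.8  9.1] [ 0.34  0.55 -0.04] 0.5633245130669214
```

The force rose by about 5.4 N over 8.1 mm of travel, which matches the spring, so the cap is pressed. Next I'll twist anticlockwise in steps, monitoring z and torque.

Run:
```python
from h import *
for d in range(-45,-4,10):
    env.goto([.5278,-.2443,.1625],rot(np.radians(d)))
    s=env.state();R=np.array(s["eef_rot"]);print(d,round(np.degrees(np.arctan2(R[1,2],R[0,2])),1),round(s["time_s"],2),np.round(s["eef_pos"],4),np.round(s["contact_force"],1),np.round(s["ft_torque"],2),round(s["gripper_width"],4))
    if abs(s["ft_torque"][2])>1.5: break
f=env.grab_frame("scene")[90:240,100:300];g=env.grab_frame("side")[50:200,300:500]
cv2.imwrite("pics/tw1.png",cv2.resize(np.hstack([f,g]),None,fx=2,fy=2,interpolation=cv2.INTER_CUBIC))
```

```text
-45 -44.9 4.4 [ 0.5284 -0.2446  0.1633] [-1.4  0.5  9.5] [0.18 0.29 0.06] 0.562
-35 -34.9 4.67 [ 0.5286 -0.2447  0.1634] [-0.8  0.7  9.1] [0.08 0.15 0.03] 0.564
-25 -24.9 4.93 [ 0.5287 -0.2447  0.1635] [-0.7 -0.4  8.6] [0.12 0.02 0.02] 0.5636
-15 -14.9 5.2 [ 0.5288 -0.2447  0.1635] [0.5 0.3 8.6] [0.06 0.07 0.02] 0.5599
-5 -4.9 5.47 [ 0.5288 -0.2447  0.1635] [0.3 0.5 9. ] [ 0.13  0.08 -0.02] 0.5619
```

View pics/tw1.png

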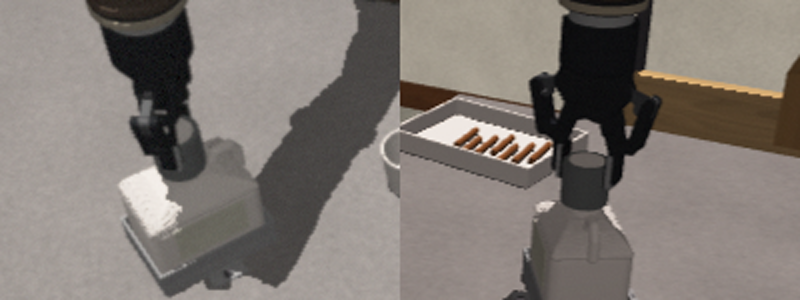

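The twist is smooth at under 0.07 Nm. A slipping grip would read well above 1 Nm, so the cap is turning. I'll finish the turn, then lift with a force guard.

Run:
```python
from h import *
for d in (5,15,25,30):
    env.goto([.5278,-.2443,.1625],rot(np.radians(d)))
    s=env.state();R=np.array(s["eef_rot"]);print(d,round(np.degrees(np.arctan2(R[1,2],R[0,2])),1),round(s["time_s"],2),np.round(s["eef_pos"],4),np.round(s["contact_force"],1),np.round(s["ft_torque"],2),round(s["gripper_width"],4))
for z in (.171,.180,.191):
    r=env.movel([.5278,-.2443,z],feed=.03,f_stop=15)
    s=env.state();print(r,round(s["time_s"],2),np.round(s["eef_pos"],4),np.round(s["contact_force"],1),np.round(s["ft_torque"],2),round(s["gripper_width"],4))
    if r: break
f=env.grab_frame("scene")[90:240,100:300];g=env.grab_frame("side")[50:200,300:500]
cv2.imwrite("pics/up1.png",cv2.resize(np.hstack([f,g]),None,fx=2,fy=2,interpolation=cv2.INTER_CUBIC))
```

```text
5 5.1 5.83 [ 0.5288 -0.2447  0.1635] [0.9 0.8 8.9] [0.02 0.04 0.03] 0.5607
15 15.1 6.11 [ 0.5288 -0.2447  0.1635] [-0.7  0.4  8.7] [0.07 0.01 0.06] 0.5632
25 25.1 6.38 [ 0.5288 -0.2447  0.1635] [ 1.1 -0.7  8.6] [0.1  0.01 0.02] 0.5574
30 30.0 6.63 [ 0.5288 -0.2447  0.1635] [0.3 0.  9.7] [0.06 0.03 0.01] 0.5654
False 7.07 [ 0.5288 -0.2446  0.1715] [ 2.6 -1.5  4.5] [-0.23 -0.54  0.03] 0.558
False 7.52 [ 0.5271 -0.2441  0.1796] [ 0.4 -0.3 -0.4] [ 0.04  0.   -0.03] 0.5614
False 8.03 [ 0.5279 -0.2443  0.1912] [-0.5  0.1 -0.3] [-0.01 -0.01 -0.02] 0.5609
```

View pics/up1.png

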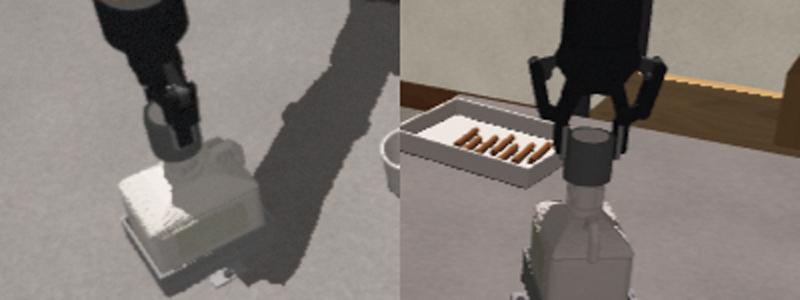

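The cap is coming off: the force dropped to zero and the neck is visible below the rim. I'll lift to the finishing height and check centring.

```bash
python3 - <<'E'
from h import *
env.movel([.528,-.2444,.2615],feed=.06,f_stop=15);env.hold(.3)
s=env.state();print(round(s["time_s"],2),np.round(s["eef_pos"],4),np.round(s["eef_rot"],3).tolist(),np.round(s["contact_force"],1),round(s["gripper_width"],4))
for n,(x,y) in {"scene":(130,90),"side":(345,55)}.items():
    f=env.grab_frame(n);cv2.imwrite(f"pics/{n}_end.png",cv2.resize(f[y:y+150,x:x+100],None,fx=4,fy=4,interpolation=cv2.INTER_NEAREST))
    for nm,X in dict(mouth=(.528,-.2444,.153),rim=(.528,-.2444,.223),top=(.528,-.2444,.269)).items():
        print(n,nm,(proj(n,np.array(X))-[x,y]+.5)*4)
E
python3 -c "
import cv2,numpy as np
cv2.imwrite('pics/end.png',np.hstack([cv2.imread(f'pics/{n}_end.png') for n in('scene','side')]))"
```

```text
9.76 [ 0.5279 -0.2444  0.2613] [[-0.0, -0.5, 0.866], [0.0, 0.866, 0.5], [-1.0, 0.0, -0.0]] [-0.6  0.3 -0.1] 0.5613
scene mouth [234.02413013 283.60900515]
scene rim [206.84840705 180.69073859]
scene top [187.26520747 106.52642107]
side mouth [192.66876825 332.24371325]
side rim [204.64393998 205.09063879]
side top [212.97387706 116.64287912]
```

View pics/end.png

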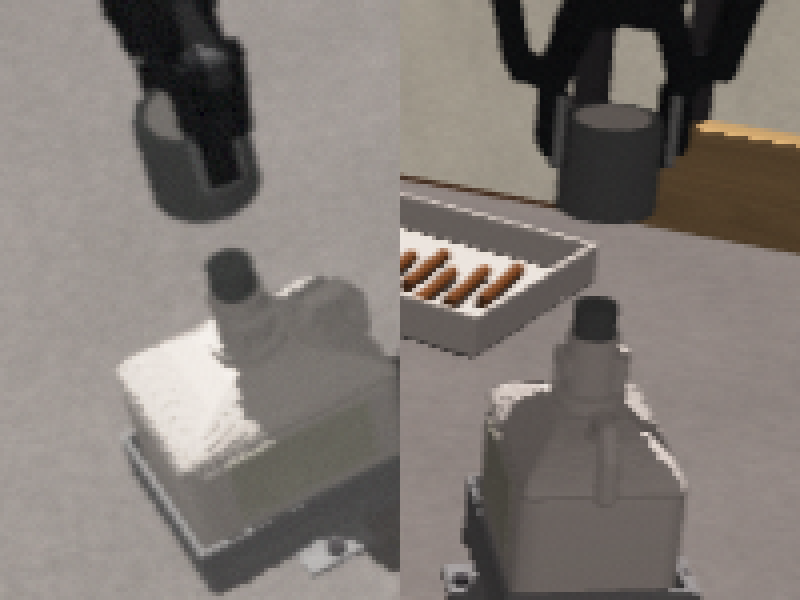

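The final view shows the cap upright at side (608,160). The bare neck with its sprung-out seal sits below it near (595,330), and the loop and bracket are undisturbed. Cap and mouth both fall within about 0.7 px (about 1 mm) of a common vertical axis. I'll check the bystanders and hand in.

Run:
```python
from h import *
env.hold(.3);f=env.grab_frame("scene");g=cv2.imread("pics/scene0.png")
for n,(x,y,w,h) in dict(flask=(378,155,45,75),carton=(292,248,60,52)).items():
    print(n,np.abs(f[y:y+h,x:x+w].astype(int)-g[y:y+h,x:x+w]).mean())
cv2.imwrite("pics/final.png",f)
s=env.state();print(s["time_s"],np.abs(s["dq"]).max(),s["contact_force"],s["gripper_width"],s["eef_pos"])
```

```text
flask 1.5651358024691358
carton 6.830128205128205
10.2083 0.0011991058302878114 [ 0.32155427 -0.11826929 -0.24004609] 0.5635271471808326 [ 0.52799616 -0.2444113   0.26151384]
```

View pics/final.png

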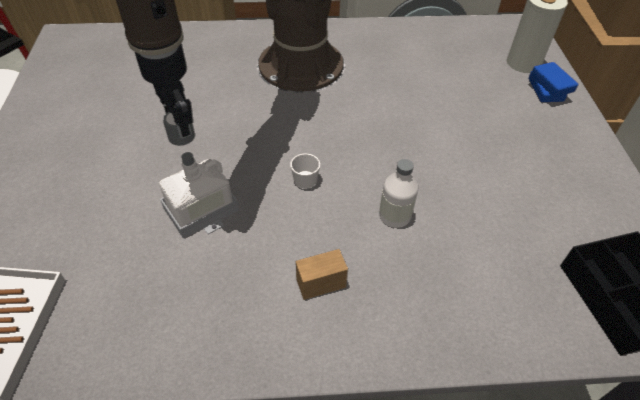

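The flask (398,193), scoop (306,171) and carton (322,275) are where they were; the carton's pixel difference comes from the moved arm shadow. The cap is held above the jug at (180,127).

```bash
python3 -c "
from plant import env
env.sign_off()"
```

```text
the job is handed in; nothing more can be done
```

The jug is open, and the arm is still holding the cap upright above the mouth. I handed the job in at about 10 s.

- **What I did:** I gripped the cap at about 70 N and pressed it down about 8 mm. I turned it 85° anticlockwise while keeping it pressed, then lifted it off.
- **Turn and lift:** Pressing raised the vertical force to about 9 N, as expected for the spring. The twist took less than 0.1 Nm throughout. The vertical force then fell to zero as the cap came free.
- **Final position:** The cap's rim is about 70 mm above the mouth, worked out from the gripper height. In the scene and side views, the cap sits within about 1 mm of the mouth's axis. The arm was still, and the grip width had not changed.
- **Bystanders:** The flask, scoop and carton look unmoved by eye.
- **Checks that disagreed:**
    - The scene and side views put the cap 7 mm apart in x at first. A wrist-camera view settled it.
    - The measured height of the cap's top came out about 3.5 mm low, so I used the stated heights instead.
    - The carton's before-and-after pixel comparison showed a larger difference than the flask's. I put that down to the arm's shadow having moved.

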